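Press both end caps of a drying cartridge home on the slotted bracket

ROBOT

A 6-joint arm with a two-finger parallel gripper is mounted at the origin on a cart in front of the work surface, level with it; the furniture and walls round the work are solid. World frame = base frame: x ahead of the robot, y to its left, z up, the work surface at z = 0. Lengths are in m, angles in rad, forces in N, time in s.
With the tool pointing down it reaches from about 0.225 to 0.875 m from the base axis. Payload 3.4 kg.
Tool frame: the origin (TCP) lies on the centre line of the jaws, within the pads' length; the fingertips stand 17 mm ahead of it and the grasp point (between the pads) lies 2 mm behind it (nose_length is the distance from the TCP to the fingertips, in m); z points along the fingers, y is the line along which they close (so a half turn about z gives the same grasp; the last joint's range is limited). The gripper opens to 85 mm and grips with 20 to 120 N. Pads are 22 mm wide; open, the fingers measure 114 mm over their backs; the gripper's body (76 mm by 85 mm) begins 54 mm behind the grasp point. The pads swing forward as they close: fully open they stand 13 mm farther back than shut.
Start: joints at [0.985, 0.276, 1.505, -0, 1.361, -0.121], TCP at [0.258, 0.514, 0.248] pointing down, gripper open.
Joint ranges: [-2.89, 2.89], [-0.75, 2.08], [0.22, 2.7], [-1.18, 4.32], [0.11, 2.71], [-2.7, 2.7]. Speed limits (rad/s): [2.57, 2.57, 3.14, 3.14, 3.14, 3.14].

INTERFACE

Orientations are given as a unit quaternion [w, x, y, z].
In Python, from rig import get_state, get_image, sign_off, find_in, place_of, nose_length gives the robot as it stands.
- The arm moves only by the tool apply_moves, never from a script. Its argument "deltas" is one flat list of numbers, 5 for each row, row after row: the finger opening in mm, from 0 to 85.4, then the shift along the tool's x, y, z in mm, then the turn about the tool's z in degrees. A call has 1 to 12 rows; each row is the pose to reach, as a shift and turn from the pose commanded when the call began, along the tool's axes at that moment; what a row does not reach only later rows make up. A row lasts 1/12 s, in which the tool goes at most 41.7 mm and 7.16 degrees, less where a joint would pass 70% of its speed; a pose out of reach is approached as far as the arm can. A call with a gripper value outside its range is refused whole. The fingers move at their own pace and stop on an object; "squeeze" is the grip in N (left out, the last holds). Time passes only in rows, so rows that repeat a pose let the fingers close. It gives the time, the measured TCP pose, the force, the opening and the grip force at its end, in the units of the state.
- get_state(): the state, without advancing time (a new reading comes with each control period).
- get_image(name): name is "scene" or "top" or "wrist"; returns a dict with "frame" (384x512x3 uint8, red, green, blue), "K" (3x3 intrinsics, pixels), "position" and "orientation" of the camera in the world. Camera axes: x right, y down, z forward; pixel columns grow to the right and rows downward; lengths in m; the calibration is good to about 2 mm. A picture is of the moment at which its call begins. There is no depth.
- sign_off(): hands the job in; it is judged then, once.
Trained networks look in a picture, given as the dict that the camera call returned (one of the last four; its "shot" number tells which), for a name from the list of things; names that differ only in an ending like _2 or _b are one class to them, and where a whole thing is asked for, a point or a joint stands for the part that bears it (a point fixed in the world has none). Each returns a list of dicts, best first, with "score" (0 to 1); they miss things now and then, are a little off and sometimes report something else, mostly with a low value. They report only what shows in the picture. A call takes as long as a camera call.
- find_in(query, picture): "point" ([column, row] in pixels, amid what is visible of it).
- place_of(query, picture): "point" ([column, row] in pixels: a listed point, or the origin of a listed thing).
The state is a dict: "clock": time; "qpos": joint angles; "qd": joint speeds; "effort": joint torques, N m; "position": TCP position; "ee_rot": TCP orientation; "contact_force": force on the tool from outside, world axes, zero at the start; "moment": the same for the moment, N m; "width": finger opening in m; "gripper_force": force on a finger pad.
Only numpy, scipy, OpenCV 4.12 (cv2) and the standard library are available. Lean on these libraries where they do the work, as an engineer would, in place of code of your own. Each camera call takes 0.05 s, during which the arm holds its last target. There are 200 camera calls.

TASK

Finish the loose drying cartridge: hold it by its clear barrel and press its blue cap and its white cap fully home, one after the other in either order, by pushing each end squarely against the front of the slotted bracket with the hose barb in the slot, turning the cartridge end for end in between. Then lay it flat in the free half of the tray, beside the finished cartridge, and let go. Never push on the caps or barbs with the gripper, and leave the jars, the beaker and the squeeze bottle where they stand.

Things in the scene. Friction and masses are not known exactly. Their poses are not given: they have to be found in the camera images.
- cartridge_mid (a point): centre of the loose cartridge on the bench, 30 mm above its underside: clear round barrel of orange beads (50 mm diameter, 72 mm long), at either end a grey square collar (60 x 60 mm, 12 mm thick; outer face 48 mm from this point) and beyond it a cap. Axis along x: blue cap at +x, white cap at -x. 160 mm long over the barbs with both caps home, at most 188. About 0.45 kg.
- blue_cap (a joint): how far the blue cap stands out from its collar (m): 0 = home, flush on the collar; at the start 8 to 14 mm, showing a black neck and red O-ring. It slides along the cartridge's axis against a friction of about 9 N, stays where it is left and cannot come off (14 mm at most).
- white_cap (a joint): how far the white cap stands out from its collar (m); the same as blue_cap
- blue_end: the blue cap: a square plate 56 x 56 mm, 8 mm thick, with a hose barb (14 mm diameter, 24 mm long) in its middle. Origin on the cartridge's axis at the middle of the plate's outer face, where the barb begins (56 mm from cartridge_mid when home); the barb points along +x.
- white_end: the white cap, as the blue one but at the other end: its barb points along -x. Origin at the middle of the plate's outer face, 56 mm from cartridge_mid when home.
- bracket: green steel angle bracket bolted to the bench: upright plate 110 mm wide (y), 68 mm high, 10 mm thick, white nylon facing in front, foot and gussets behind. Slot in its middle 20 mm wide, open at the top, bottom 19 mm above the bench; free room behind for the barb. Origin on the bench below the middle of the front face; +x points into the plate (the pushing direction), z up.
- bracket_slot (a point): point in the middle of the slot, in the plane of the bracket's front face, 30 mm above the bench (the height of the axis of a cartridge that lies on the bench); axes as the bracket's: the cartridge comes from -x and is pushed along +x
- tray: white shallow tray fixed to the bench, 214 x 215 mm (x, y), 26 mm high, walls and floor 4 mm; origin under its middle. A finished cartridge, identical to the loose one, lies fixed in its -y half, parallel to the tray's x, its axis at y = -66 mm; the +y half is free.
- tray_place (a point): point on the tray's floor (4 mm above the bench) in the middle of the free half, at y = +35 mm in the tray; x along the tray and along the finished cartridge. A cartridge laid here is parallel to x, either way round, with its centre 30 mm above this point and room for a finger on either side.
- jar_red_lid: bystander: glass jar with red lid, 62 mm wide, 113 mm high; origin under its middle
- small_beaker: bystander: glass beaker, 59 mm wide, 68 mm high; origin under its middle
- squeeze_bottle: bystander: squeeze wash bottle with bent nozzle, 70 x 122 mm, 234 mm high; origin under its middle
- jar_orange_lid: bystander: glass jar with orange-yellow lid, 66 mm wide, 99 mm high; origin under its middle

How it is judged:
On the way, in this order (a step that is already met when the one before it is completed fails the run):
1. one cap is pressed home on the bracket, its barb in the slot, while the other cap still stands out (((value of joint blue_cap below 0.002 m and distance between blue_end and bracket_slot below 0.018 m and contact force between blue_end and bracket above 3 N and value of joint white_cap above 0.005 m) or (value of joint white_cap below 0.002 m and distance between white_end and bracket_slot below 0.018 m and contact force between white_end and bracket above 3 N and value of joint blue_cap above 0.005 m))), for 0.02 s.
2. the cartridge has been turned round and the other cap is pressed home on the bracket, its barb in the slot; both caps are home (value of joint each of blue_cap, white_cap below 0.002 m and ((distance between blue_end and bracket_slot below 0.018 m and contact force between blue_end and bracket above 3 N) or (distance between white_end and bracket_slot below 0.018 m and contact force between white_end and bracket above 3 N))), for 0.02 s.
At the end, for the whole second after the job is handed in: Both caps are home on their collars (within 2 mm) and the cartridge lies flat and still on the tray's floor in the free half, roughly parallel to the finished one (within 0.3 rad; centre within 30 mm along and 40 mm across from the middle of the free half), released (value of joint each of blue_cap, white_cap below 0.002 m and x of cartridge_mid in the frame of tray_place between -0.03 and 0.03 m and y of cartridge_mid in the frame of tray_place between -0.04 and 0.04 m and z of cartridge_mid in the frame of tray_place below 0.034 m and angle between the x axis of cartridge_mid and the x axis of tray_place, either way round below 0.3 rad and linear speed of blue_end below 0.02 m/s); the robot touches nothing.
It fails at once if the gripper or arm pushes on a cap or barb of the cartridge (more than 3 N) (contact force between any of the arm, the fingers and blue_end above 3 N or contact force between any of the arm, the fingers and white_end above 3 N).
It fails at once if a jar, the beaker or the squeeze bottle is moved by more than 25 mm (distance of any of jar_red_lid, small_beaker, squeeze_bottle, jar_orange_lid from where it was at the start of the episode above 0.025 m).
It also fails if it takes over 56 s, if anything falls off the work surface, if the arm or the gripper's body presses on something with over 40 N, if the wrist force passes 120 N, or if a joint passes its speed limit or range.

## Working session

There is one attempt and no reset: what is moved stays moved. The work goes in short steps, Python scripts to look and compute and a tool call to move; the robot and the scene stay as the last step left them, time stands still between calls to the robot, and variables do not carry over. Pictures are saved under pics/ and viewed, at most 10 in all, crops included, and the job is handed in when it is done.

Besides the shell and the picture viewer there is one more tool, called after ">>>" as name(argument=value, ...), one argument or row to a line, values as JSON. apply_moves: Moves the arm, as the interface text tells. Its arguments: {"type":"object","properties":{"deltas":{"type":"array"},"squeeze":{"type":"number"}},"required":["deltas"]}

```bash
mkdir -p pics; ls
cat > h.py <<'E'
import numpy as np, cv2
from scipy.spatial.transform import Rotation as R
from rig import *
def rot(q): return R.from_quat([q[1],q[2],q[3],q[0]]).as_matrix()
def ray(im,p):
    K=np.array(im["K"]); d=rot(im["orientation"])@np.linalg.solve(K,[p[0],p[1],1.]); return np.array(im["position"]),d
def onz(im,p,z):
    o,d=ray(im,p); return o+d*(z-o[2])/d[2]
def proj(im,X):
    c=rot(im["orientation"]).T@(np.array(X)-im["position"]); u=np.array(im["K"])@c; return u[:2]/u[2]
def save(im,n): cv2.imwrite("pics/"+n,cv2.cvtColor(im["frame"],cv2.COLOR_RGB2BGR))
E
python3 - <<'E'
from h import *
s=get_state(); print(s["position"],s["ee_rot"],s["clock"],nose_length)
ims={n:get_image(n) for n in("scene","top","wrist")}
Z=dict(cartridge_mid=.03,blue_end=.03,white_end=.03,bracket=0,bracket_slot=.03,tray=0,tray_place=.004,jar_red_lid=0,small_beaker=0,squeeze_bottle=0,jar_orange_lid=0)
for n,im in ims.items():
    print(n,np.round(im["position"],3))
    for q,z in Z.items():
        for r in place_of(q,im)[:1]: print(q,np.round(r["score"],2),np.round(r["point"]),np.round(onz(im,r["point"],z),3))
a=np.hstack([ims["scene"]["frame"],ims["top"]["frame"]]); 
save(ims["scene"],"s0.png");save(ims["top"],"t0.png")
E
```

```text
pics
[0.25747928 0.51358663 0.24741076] [-3.12513535e-04  2.30306654e-01  9.73117661e-01 -8.74758675e-04] 0.0 0.017
scene [ 0.169 -0.612  0.672]
cartridge_mid 0.94 [190. 183.] [0.452 0.069 0.03 ]
blue_end 0.54 [212. 171.] [0.517 0.077 0.03 ]
white_end 0.85 [166. 200.] [0.382 0.048 0.03 ]
bracket 0.72 [276. 189.] [ 0.625 -0.038  0.   ]
bracket_slot 0.77 [272. 184.] [ 0.607 -0.045  0.03 ]
tray 0.74 [298. 299.] [ 0.475 -0.307  0.   ]
tray_place 0.7 [274. 190.] [ 0.617 -0.044  0.004]
jar_red_lid 0.7 [260. 144.] [0.7   0.133 0.   ]
small_beaker 0.95 [229. 152.] [0.611 0.15  0.   ]
squeeze_bottle 0.97 [333. 213.] [ 0.682 -0.18   0.   ]
jar_orange_lid 0.98 [379. 247.] [ 0.693 -0.307  0.   ]
top [ 0.484 -0.088  0.967]
cartridge_mid 0.94 [190. 229.] [0.448 0.069 0.03 ]
blue_end 0.53 [185. 204.] [0.514 0.084 0.03 ]
bracket 0.79 [234. 169.] [ 0.612 -0.039  0.   ]
bracket_slot 0.69 [231. 169.] [ 0.608 -0.034  0.03 ]
tray 0.87 [332. 225.] [ 0.467 -0.307  0.   ]
tray_place 0.87 [321. 224.] [ 0.47  -0.276  0.004]
jar_red_lid 0.94 [176. 138.] [0.695 0.121 0.   ]
small_beaker 0.58 [160. 171.] [0.602 0.161 0.   ]
squeeze_bottle 0.58 [290. 147.] [ 0.677 -0.192  0.   ]
jar_orange_lid 0.95 [335. 142.] [ 0.692 -0.314  0.   ]
wrist [0.196 0.545 0.372]
```

View pics/s0.png

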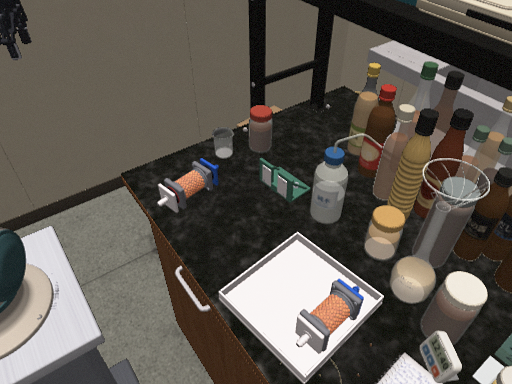

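View pics/t0.png

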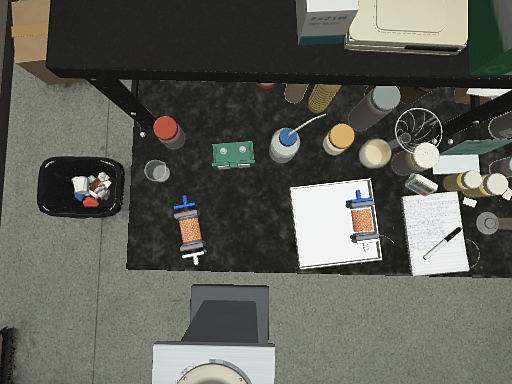

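```bash
cat >> h.py <<'E'
def delta(x,y,z,yaw_deg=None,s=None):
    """shift (mm, tool axes) and turn (deg) from measured pose to target TCP, yaw = world angle of tool y"""
    s=s or get_state(); M=rot(s["ee_rot"]); d=M.T@(np.array([x,y,z])-s["position"])*1e3
    yw=np.degrees(np.arctan2(M[1,1],M[0,1])); t=0 if yaw_deg is None else -(yaw_deg-yw)
    print("pos",np.round(s["position"],4),"yaw",round(yw,2),"delta",np.round(d,1),"turn",round(t,1))
E
python3 -c "
from h import *
delta(.44,.02,.25,90)"
```

```text
pos [0.2578 0.514  0.2483] yaw 63.37 delta [-384.3 -359.9   -1.7] turn -26.6
```

>>> apply_moves(
  deltas=[85,-384,-360,0,-27,85,-384,-360,0,-27,85,-384,-360,0,-27,85,-384,-360,0,-27,85,-384,-360,0,-27,85,-384,-360,0,-27,85,-384,-360,0,-27,85,-384,-360,0,-27,85,-384,-360,0,-27,85,-384,-360,0,-27,85,-384,-360,0,-27,85,-384,-360,0,-27],
)

```text
clock: 2.8
position: [0.4281, 0.0503, 0.2487]
ee_rot: [0.001, -0.003, 1.0, 0.0]
contact_force: [0.6, 0.7, -0.7]
width: 0.0854
gripper_force: 0.0
```

>>> apply_moves(
  deltas=[85,0,0,0,0,85,0,0,0,0,85,0,0,0,0],
)

```text
clock: 3.05
position: [0.4276, 0.0523, 0.2482]
ee_rot: [-0.0, -0.003, 1.0, 0.0]
contact_force: [0.3, 0.7, -0.3]
width: 0.0852
gripper_force: 0.0
```

Run:
```python
from h import *
s=get_state(); print(s["position"],s["clock"],s["qd"])
im=get_image("wrist"); save(im,"w1.png"); delta(.44,.02,.25,90,s)
for q,z in dict(cartridge_mid=.03,blue_end=.03,white_end=.03,bracket=0,bracket_slot=.03,tray_place=.004,).items():
    for r in place_of(q,im)[:1]: print(q,np.round(r["score"],2),np.round(r["point"]),np.round(onz(im,r["point"],z),4))
```

```text
[0.42759725 0.05229259 0.24821372] 3.05 [ 0.03867664 -0.00447172  0.00710102 -0.00140719  0.00166566 -0.00137413]
pos [0.4276 0.0523 0.2482] yaw 90.29 delta [-12.2 -32.4  -1.8] turn 0.3
blue_end 0.83 [281. 232.] [0.5123 0.0808 0.03  ]
white_end 0.75 [262. 129.] [0.3818 0.0545 0.03  ]
bracket 0.77 [195. 286.] [ 0.6129 -0.0434  0.    ]
bracket_slot 0.93 [192. 300.] [ 0.615  -0.0406  0.03  ]
tray_place 0.76 [ 13. 192.] [ 0.467  -0.2776  0.004 ]
```

View pics/w1.png

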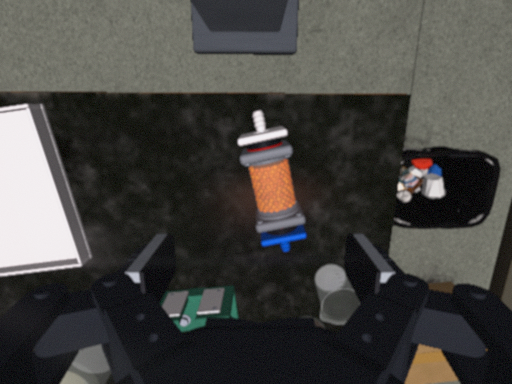

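>>> apply_moves(
  deltas=[85,-32,-22,28,7,85,-32,-22,28,14,85,-32,-22,28,21,85,-32,-22,28,28,85,-32,-22,28,35,85,-32,-22,28,42,85,-32,-22,28,49,85,-32,-22,28,56,85,-32,-22,28,63,85,-32,-22,28,70,85,-32,-22,28,77,85,-32,-22,28,84],
)

```text
clock: 4.4
position: [0.4599, 0.0311, 0.2203]
ee_rot: [-0.0, 0.668, 0.744, 0.0]
contact_force: [0.1, -0.3, -0.2]
width: 0.0849
gripper_force: 0.0
```

>>> apply_moves(
  deltas=[85,0,0,0,7,85,0,0,0,14,85,0,0,0,21,85,0,0,0,28,85,0,0,0,35,85,0,0,0,42,85,0,0,0,49,85,0,0,0,56,85,0,0,0,63,85,0,0,0,70,85,0,0,0,77,85,0,0,0,85],
)

```text
clock: 5.4
position: [0.4599, 0.0311, 0.2204]
ee_rot: [-0.0, 0.995, 0.104, 0.0]
contact_force: [0.1, 0.1, -0.4]
width: 0.0847
gripper_force: 0.0
```

Run:
```python
from h import *
s=get_state(); print(s["position"],s["clock"],np.round(s["qpos"],2))
im=get_image("wrist"); save(im,"w2.png"); import pickle; pickle.dump(im,open("w2.pkl","wb"))
for q,z in dict(cartridge_mid=.03,blue_end=.03,white_end=.03,bracket=0,bracket_slot=.03,tray_place=.004,).items():
    for r in place_of(q,im)[:1]: print(q,np.round(r["score"],2),np.round(r["point"]),np.round(onz(im,r["point"],z),4))
delta(.447,.068,.1,-79,s)
```

```text
[0.45992464 0.03110656 0.22036373] 5.4 [-0.08  0.12  1.78  0.    1.24  1.28]
cartridge_mid 0.68 [222. 178.] [0.4442 0.0711 0.03  ]
blue_end 0.74 [222. 112.] [0.515  0.0836 0.03  ]
white_end 0.85 [225. 229.] [0.3834 0.057  0.03  ]
bracket 0.72 [352.  42.] [ 0.6159 -0.0394  0.    ]
bracket_slot 0.81 [361.  35.] [ 0.6154 -0.0388  0.03  ]
tray_place 0.71 [497. 206.] [ 0.4718 -0.2718  0.004 ]
pos [0.4599 0.0311 0.2204] yaw -78.07 delta [ -5.  -38.8 120.4] turn 0.9
```

View pics/w2.png

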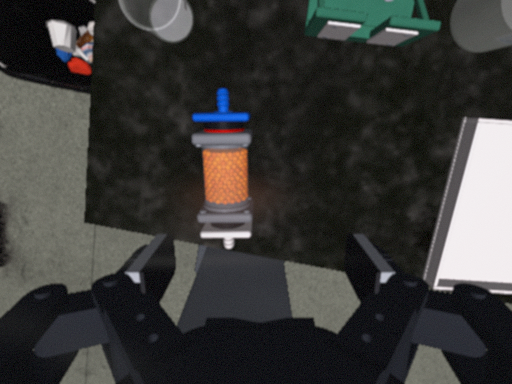

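>>> apply_moves(
  deltas=[85,-5,-41,40,0.5,85,-5,-41,80,0.5,85,-5,-41,120,0.5,85,-5,-41,150,0.5,85,-5,-41,175,0.5,85,-5,-41,190,0.5,85,-5,-41,190,0.5],
)

```text
clock: 6.33
position: [0.4438, 0.0695, 0.0274]
ee_rot: [-0.0, 0.995, 0.103, -0.004]
contact_force: [-0.4, -0.3, -0.1]
width: 0.0851
gripper_force: 0.0
```

>>> apply_moves(
  deltas=[30,0,0,0,0,30,0,0,0,0,30,0,0,0,0,30,0,0,0,0,30,0,0,0,0,30,0,0,0,0],
  squeeze=70,
)

```text
clock: 6.83
position: [0.4481, 0.0692, 0.0323]
ee_rot: [0.0, 0.995, 0.102, 0.002]
contact_force: [-1.2, -1.6, 6.6]
width: 0.0483
gripper_force: 71.8
```

>>> apply_moves(
  deltas=[30,0,0,-15,0,30,0,0,-25,0,30,4,35,-25,4,30,8,70,-25,8,30,11,103,-25,11.5,30,11,103,-25,11.5,30,11,103,-25,11.5],
)

```text
clock: 7.42
position: [0.4789, -0.0307, 0.0558]
ee_rot: [0.0, 1.0, 0.0, 0.001]
contact_force: [-0.5, 0.4, -5.1]
width: 0.0478
gripper_force: 74.9
```

Run:
```python
from h import *
s=get_state(); print(s["position"],s["clock"],s["contact_force"],s["width"])
im=get_image("wrist"); save(im,"w3.png"); import pickle; pickle.dump(im,open("w3.pkl","wb"))
zm=s["position"][2]-.002
for q,z in dict(cartridge_mid=zm,blue_end=zm,bracket=0,bracket_slot=.03).items():
    for r in place_of(q,im)[:1]: print(q,np.round(r["score"],2),np.round(r["point"]),np.round(onz(im,r["point"],z),4))
delta(.5,-.04,.055,-90,s)
```

```text
[ 0.47888314 -0.0306802   0.05581583] 7.4167 [-0.53158838  0.43573227 -5.123299  ] 0.04779600998483882
cartridge_mid 0.71 [257. 254.] [ 0.478  -0.0293  0.0538]
blue_end 0.69 [258. 106.] [ 0.5476 -0.0297  0.0538]
pos [ 0.4789 -0.0307  0.0558] yaw -89.96 delta [21.1  9.3  0.8] turn 0.0
```

View pics/w3.png

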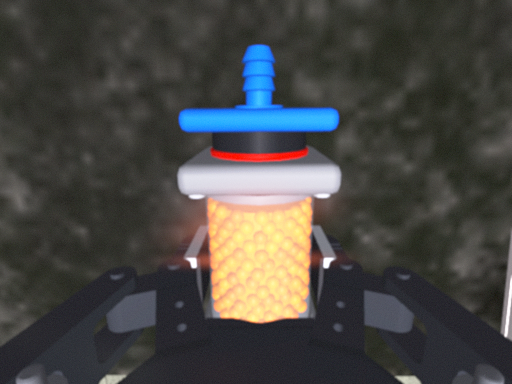

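>>> apply_moves(
  deltas=[30,0,-5,-40,0,30,0,-15,-80,0,30,0,-20,-120,0,30,0,-20,-134,0,30,0,-20,-134,0,30,0,-20,-134,0],
)

```text
clock: 8.17
position: [0.4775, -0.0083, 0.1895]
ee_rot: [0.0, 1.0, 0.003, 0.0]
contact_force: [-0.1, 0.3, -5.7]
width: 0.0481
gripper_force: 76.4
```

Run:
```python
from h import *
s=get_state(); print(s["position"],s["clock"],s["contact_force"],s["width"])
im=get_image("wrist"); import pickle; pickle.dump(im,open("w4.pkl","wb")); print(im["position"],im["K"][0])
for q,z in dict(bracket=0,bracket_slot=.03).items():
    for r in place_of(q,im)[:1]: print(q,np.round(r["score"],2),np.round(r["point"]),np.round(onz(im,r["point"],z),4))
c=im["frame"][0:150,180:440][:,:,::-1]; cv2.imwrite("pics/w4.png",cv2.resize(c,None,fx=3,fy=3,interpolation=cv2.INTER_CUBIC))
```

```text
[ 0.47754727 -0.00830356  0.18947509] 8.1667 [-0.11067139  0.28152886 -5.67628025] 0.04806144630302474
[ 0.54504953 -0.00763757  0.31402614] [286.34137889   0.         259.60417757]
bracket 0.57 [294.  33.] [ 0.6172 -0.0414  0.    ]
bracket_slot 0.88 [294.  33.] [ 0.6109 -0.0387  0.03  ]
```

View pics/w4.png

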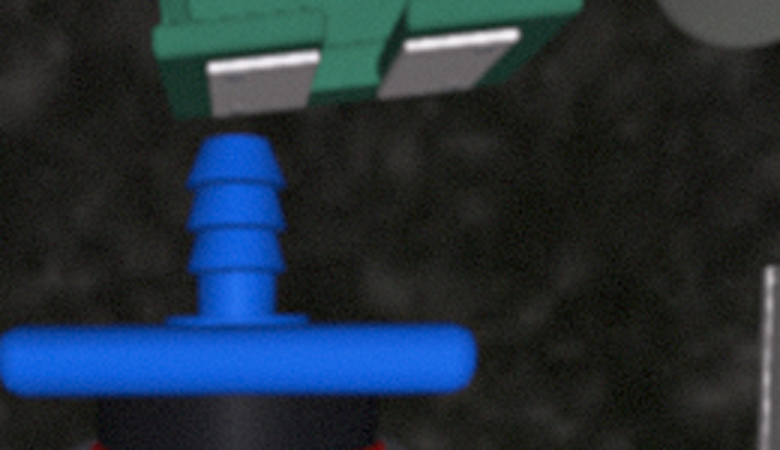

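Run:
```python
from h import *; import pickle
from scipy.optimize import least_squares
im=pickle.load(open("w4.pkl","rb"))
P=np.array([[207,70],[319,59],[309,106],[212,117],[407,50],[520,37],[380,98],[470,88]])/3+[180,0]
def X(p):
    x,y,w,a,b,zt,zb=p; L=[(b,zt),(a,zt),(a,zb),(b,zb),(-a,zt),(-b,zt),(-a,zb),(-b,zb)]
    return [[x-np.sin(w)*l,y+np.cos(w)*l,z] for l,z in L]
def f(p): return np.r_[(np.array([proj(im,q) for q in X(p)])-P).ravel(),(p[5]-.065)/.002]
r=least_squares(f,[.61,-.04,0,.012,.045,.065,.01],x_scale=.01)
print(np.round(r.x,4),np.degrees(r.x[2]),np.round(r.fun,1))
x,y,w=r.x[:3]
# check plate corners / slot
for l,z in((.055,0),(.055,.068),(-.055,.068),(.01,.019),(-.01,.019)): print(l,z,np.round((proj(im,[x-np.sin(w)*l,y+np.cos(w)*l,z])-[180,0])*3))
# barb axis in hand
s=get_state()
for c in([238,135],[238,325]): print("barb",onz(im,np.array(c)/3+[180,0],s["position"][2]-.002+.0))
print(s["position"])
```

```text
[ 0.613  -0.0398  0.1013  0.0113  0.0404  0.065   0.0163] 5.806528769474932 [ 0.3  0.4  0.3  0.  -1.1 -0.1  0.4 -0.4  0.1 -0.1  0.2  0.1 -0.8  0.
  0.4  0.  -0. ]
0.055 0 [171. 132.]
0.055 0.068 [151.  74.]
-0.055 0.068 [582.  27.]
0.01 0.019 [310. 103.]
-0.01 0.019 [375.  96.]
barb [ 0.57032623 -0.00753527  0.18506928]
barb [ 0.54532536 -0.00764207  0.18506928]
[ 0.47614448 -0.00866019  0.18706928]
```

>>> apply_moves(
  deltas=[30,10,30,30,-5.5,30,20,43,60,-5.5,30,32,43,90,-5.5,30,32,43,115,-5.5,30,32,43,135,-5.5,30,32,43,148,-5.5,30,32,43,153,-5.5,30,32,43,153,-5.5,30,32,43,153,-5.5],
)

```text
clock: 9.07
position: [0.5101, -0.052, 0.0357]
ee_rot: [-0.0, 0.999, 0.05, -0.0]
contact_force: [1.0, 0.7, -4.2]
width: 0.0481
gripper_force: 76.0
```

Run:
```python
from h import *
s=get_state(); print(s["clock"],s["contact_force"],s["width"])
delta(.5085,-.0512,.034,-84.2,s)
im=get_image("wrist"); im2=get_image("scene"); import pickle; pickle.dump(im,open("w5.pkl","wb"))
a=im["frame"][:200,100:400,::-1]; b=cv2.resize(im2["frame"][130:230,220:320,::-1],None,fx=4,fy=4,interpolation=cv2.INTER_CUBIC)
a=cv2.copyMakeBorder(a,0,200,0,0,cv2.BORDER_CONSTANT); cv2.imwrite("pics/w5.png",np.hstack([a,b]))
```

```text
9.0667 [ 0.98144787  0.69469771 -4.15437259] 0.04813948616641873
pos [ 0.5101 -0.052   0.0357] yaw -84.3 delta [-1.5 -1.   1.7] turn -0.1
```

View pics/w5.png

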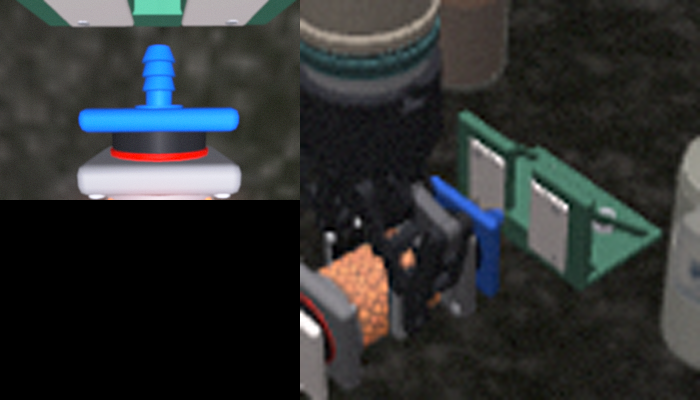

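>>> apply_moves(
  deltas=[30,8,0,1,0,30,16,0,1,0,30,24,0,1,0,30,30,0,1,0,30,34,0,1,0,30,37,0,1,0],
)

```text
clock: 9.67
position: [0.5479, -0.0482, 0.0353]
ee_rot: [0.0, 0.999, 0.05, 0.0]
contact_force: [-3.3, -0.1, -4.3]
width: 0.0482
gripper_force: 75.8
```

>>> apply_moves(
  deltas=[30,3,0,0,0,30,5,0,0,0,30,7,0,0,0],
)

```text
clock: 9.92
position: [0.5491, -0.0478, 0.0345]
ee_rot: [-0.0, 0.999, 0.05, -0.005]
contact_force: [-9.8, -3.9, 1.6]
width: 0.0482
gripper_force: 76.3
```

>>> apply_moves(
  deltas=[30,1.5,0,0,0,30,3,0,0,0,30,3,0,0,0],
)

```text
clock: 10.17
position: [0.5523, -0.0474, 0.0346]
ee_rot: [-0.0, 0.999, 0.05, -0.005]
contact_force: [-8.0, -2.8, -0.4]
width: 0.0481
gripper_force: 76.3
```

>>> apply_moves(
  deltas=[30,2,0,0,0,30,4,0,0,0,30,6,0,0,0],
)

```text
clock: 10.42
position: [0.5576, -0.0469, 0.0346]
ee_rot: [-0.0, 0.999, 0.05, -0.006]
contact_force: [-9.4, -3.5, 0.5]
width: 0.0481
gripper_force: 76.3
```

>>> apply_moves(
  deltas=[30,2,0,0,0,30,4,0,0,0,30,4,0,0,0],
)

```text
clock: 10.67
position: [0.559, -0.0467, 0.0343]
ee_rot: [-0.0, 0.999, 0.05, -0.008]
contact_force: [-14.1, -5.3, 3.5]
width: 0.0481
gripper_force: 76.8
```

>>> apply_moves(
  deltas=[30,3,0,0,0,30,5,0,0,0,30,5,0,0,0],
)

```text
clock: 10.92
position: [0.5591, -0.0465, 0.0338]
ee_rot: [-0.0, 0.999, 0.051, -0.013]
contact_force: [-22.6, -7.5, 9.1]
width: 0.0481
gripper_force: 77.4
```

>>> apply_moves(
  deltas=[30,3,0,0,0,30,4,0,0,0,30,4,0,0,0],
)

```text
clock: 11.17
position: [0.5592, -0.0464, 0.0335]
ee_rot: [-0.0, 0.999, 0.051, -0.017]
contact_force: [-29.1, -9.8, 13.2]
width: 0.0479
gripper_force: 77.8
```

Run:
```python
from h import *
s=get_state(); print(s["clock"],s["contact_force"],s["width"],s["position"])
im=get_image("wrist"); im2=get_image("scene")
a=im["frame"][:250,100:400,::-1]; b=cv2.resize(im2["frame"][130:230,200:300,::-1],None,fx=4,fy=4,interpolation=cv2.INTER_CUBIC)
a=cv2.copyMakeBorder(a,0,150,0,0,cv2.BORDER_CONSTANT); cv2.imwrite("pics/w6.png",np.hstack([a,b]))
```

```text
11.1667 [-29.14113057  -9.80388984  13.20050386] 0.047941170120050676 [ 0.55922707 -0.04642988  0.03353762]
```

View pics/w6.png

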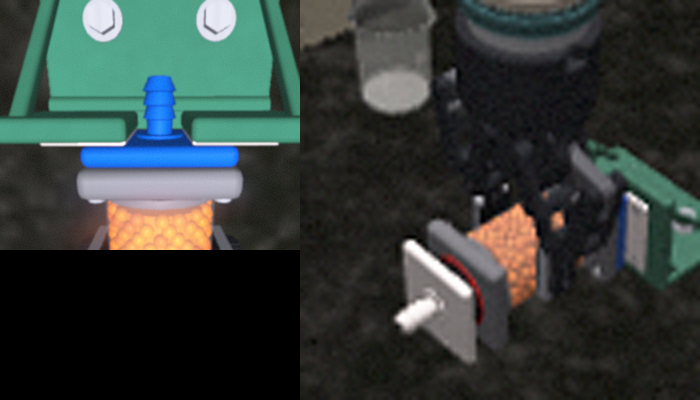

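>>> apply_moves(
  deltas=[30,-20,0,0,0,30,-50,0,0,0,30,-85,0,-10,0,30,-115,0,-40,-7,30,-125,0,-55,-14,30,-125,0,-55,-21,30,-125,0,-55,-28,30,-125,0,-55,-35,30,-125,0,-55,-42,30,-125,0,-55,-49,30,-125,0,-55,-56,30,-125,0,-55,-63],
)

```text
clock: 12.27
position: [0.4514, -0.0578, 0.0904]
ee_rot: [-0.0, 0.824, 0.567, 0.0]
contact_force: [-0.3, -0.3, -3.6]
width: 0.0481
gripper_force: 75.9
```

>>> apply_moves(
  deltas=[30,0,0,0,-7,30,0,0,0,-14,30,0,0,0,-21,30,0,0,0,-28,30,0,0,0,-35,30,0,0,0,-42,30,0,0,0,-49,30,0,0,0,-56,30,0,0,0,-63,30,0,0,0,-70,30,0,0,0,-77,30,0,0,0,-84],
)

```text
clock: 13.27
position: [0.4514, -0.0578, 0.0904]
ee_rot: [0.0, 0.233, 0.972, 0.0]
contact_force: [-0.4, -0.2, -5.4]
width: 0.0478
gripper_force: 75.8
```

>>> apply_moves(
  deltas=[30,0,0,0,-7,30,0,0,0,-14,30,0,0,0,-21,30,0,0,0,-28,30,0,0,0,-33,30,0,0,0,-33,30,0,0,0,-33],
)

```text
clock: 13.85
position: [0.4514, -0.0578, 0.0903]
ee_rot: [0.0, -0.049, 0.999, 0.0]
contact_force: [-0.3, 0.3, -4.8]
width: 0.0478
gripper_force: 75.9
```

Run:
```python
from h import *
s=get_state(); print(s["clock"],s["contact_force"],s["width"],s["qpos"])
w=np.radians(5.8); p=np.array([.5592,-.0464])-.055*np.array([np.cos(w),np.sin(w)])
print(p); delta(p[0],p[1],.0345,95.8,s)
im=get_image("wrist"); save(im,"w7.png")
```

```text
13.85 [-0.348598    0.34140719 -4.78629843] 0.047836839880121135 [-2.80592120e-01  2.52168943e-01  1.98836503e+00  2.19774216e-04
  9.01084168e-01 -1.94881115e+00]
[ 0.50448156 -0.0519581 ]
pos [ 0.4514 -0.0578  0.0903] yaw 95.57 delta [-53.4   0.7  55.8] turn -0.2
```

View pics/w7.png

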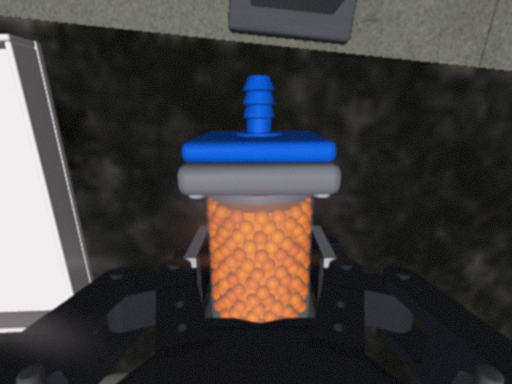

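>>> apply_moves(
  deltas=[30,-20,0.7,20,0,30,-45,0.7,40,0,30,-53,0.7,52,-0.2,30,-53,0.7,55.5,-0.2,30,-53,0.7,55.5,-0.2,30,-53,0.7,55.5,-0.2],
)

```text
clock: 14.4
position: [0.503, -0.0517, 0.0347]
ee_rot: [-0.001, -0.051, 0.999, 0.0]
contact_force: [0.4, 0.2, -3.7]
width: 0.048
gripper_force: 75.8
```

Run:
```python
from h import *
s=get_state(); print(s["clock"],s["contact_force"],s["width"])
delta(.5045,-.052,.0345,95.8,s)
for n in("scene","top"):
  im=get_image(n)
  for q in("white_end","blue_end","cartridge_mid","bracket_slot"):
    for r in place_of(q,im)[:1]: print(n,q,np.round(r["score"],2),np.round(onz(im,r["point"],.032),4))
```

```text
14.4 [ 0.35469131  0.17049617 -3.66544827] 0.04798832942456791
pos [ 0.503  -0.0517  0.0347] yaw 95.87 delta [-1.5 -0.4  0.2] turn 0.1
scene white_end 0.62 [ 0.5648 -0.0566  0.032 ]
scene blue_end 0.59 [ 0.4512 -0.0584  0.032 ]
scene cartridge_mid 0.68 [ 0.4992 -0.0529  0.032 ]
scene bracket_slot 0.69 [ 0.6071 -0.0472  0.032 ]
top white_end 0.58 [ 0.5641 -0.0376  0.032 ]
top blue_end 0.62 [ 0.4647 -0.3006  0.032 ]
top bracket_slot 0.66 [ 0.6154 -0.0412  0.032 ]
```

>>> apply_moves(
  deltas=[30,-8,0,0,0,30,-16,0,0,0,30,-22,0,0,0,30,-26,0,0,0],
)

```text
clock: 15.23
position: [0.532, -0.0493, 0.0349]
ee_rot: [0.001, -0.052, 0.999, -0.0]
contact_force: [-0.2, 0.5, -4.2]
width: 0.0479
gripper_force: 75.8
```

>>> apply_moves(
  deltas=[30,-6,0,0,0,30,-11,0,0,0,30,-14,0,0,0,30,-14,0,0,0],
)

```text
clock: 15.57
position: [0.545, -0.0478, 0.0348]
ee_rot: [0.0, -0.052, 0.999, -0.0]
contact_force: [0.1, 0.9, -3.6]
width: 0.0478
gripper_force: 75.8
```

>>> apply_moves(
  deltas=[30,-3,0,0,0,30,-6,0,0,0,30,-9,0,0,0,30,-11,0,0,0],
)

```text
clock: 15.9
position: [0.5516, -0.0466, 0.0343]
ee_rot: [-0.004, -0.052, 0.999, 0.0]
contact_force: [-8.7, -3.3, -2.1]
width: 0.0481
gripper_force: 76.2
```

>>> apply_moves(
  deltas=[30,-2,0,0,0,30,-4,0,0,0,30,-6,0,0,0,30,-8,0,0,0],
)

```text
clock: 16.23
position: [0.5574, -0.0457, 0.0338]
ee_rot: [-0.006, -0.052, 0.999, 0.001]
contact_force: [-9.8, -3.0, -0.5]
width: 0.0477
gripper_force: 76.2
```

>>> apply_moves(
  deltas=[30,-2,0,0,0,30,-4,0,0,0,30,-6,0,0,0,30,-6,0,0,0],
)

```text
clock: 16.57
position: [0.5616, -0.0452, 0.0336]
ee_rot: [-0.008, -0.052, 0.999, 0.001]
contact_force: [-13.0, -2.8, 1.1]
width: 0.0481
gripper_force: 76.5
```

>>> apply_moves(
  deltas=[30,-2,0,0,0,30,-4,0,0,0,30,-6,0,0,0,30,-6,0,0,0],
)

```text
clock: 16.9
position: [0.5617, -0.0451, 0.0332]
ee_rot: [-0.014, -0.052, 0.999, 0.001]
contact_force: [-23.0, -6.8, 9.3]
width: 0.0481
gripper_force: 77.3
```

>>> apply_moves(
  deltas=[30,-3,0,0,0,30,-5,0,0,0,30,-5,0,0,0],
)

```text
clock: 17.15
position: [0.5618, -0.045, 0.0328]
ee_rot: [-0.019, -0.053, 0.998, 0.001]
contact_force: [-32.0, -9.6, 14.2]
width: 0.0475
gripper_force: 77.9
```

Run:
```python
from h import *
s=get_state(); print(s["clock"],s["contact_force"],s["position"])
im=get_image("top"); r={q:onz(im,place_of(q,im)[0]["point"],z) for q,z in(("tray",0),("tray_place",.004))}; print(r)
# white tray outline in the top picture: rim at z=.026
f=im["frame"].astype(int); m=((f.min(2)>200)&(f.max(2)-f.min(2)<25)).astype(np.uint8); m[:,:285]=0;m[:,390:]=0;m[:170]=0;m[280:]=0
m=cv2.morphologyEx(m,cv2.MORPH_CLOSE,np.ones((9,9)))
c=max(cv2.findContours(m,0,2)[0],key=cv2.contourArea); b=cv2.boxPoints(cv2.minAreaRect(c)); print(b)
w=np.array([onz(im,p,.026)[:2] for p in b]); print(w.round(3),w.mean(0)); e=np.diff(np.vstack([w,w[:1]]),axis=0); print([(round(np.hypot(*v),3),round(np.degrees(np.arctan2(v[1],v[0])),1)) for v in e])
```

```text
17.15 [-32.00427557  -9.61625682  14.23494702] [ 0.56180691 -0.04498032  0.03279909]
{'tray': array([ 0.47703718, -0.31372583,  0.        ]), 'tray_place': array([ 0.46685121, -0.27427766,  0.004     ])}
[[289.94357 187.12575]
 [371.8776  177.37169]
 [381.58694 258.9301 ]
 [299.65292 268.68414]]
[[ 0.564 -0.19 ]
 [ 0.595 -0.406]
 [ 0.383 -0.431]
 [ 0.353 -0.218]] [ 0.47406155 -0.31131207]
[(np.float64(0.219), np.float64(-81.8)), (np.float64(0.214), np.float64(-173.4)), (np.float64(0.215), np.float64(98.0)), (np.float64(0.213), np.float64(7.6))]
```

>>> apply_moves(
  deltas=[30,20,0,0,0,30,50,0,0,0,30,85,0,-10,0,30,110,0,-45,0,30,115,-30,-65,0,30,115,-70,-65,0,30,115,-110,-65,0,30,110,-150,-65,0,30,105,-190,-65,-1,30,100,-215,-65,-2,30,100,-215,-65,-2,30,100,-215,-65,-2],
)

```text
clock: 18.3
position: [0.5028, -0.27, 0.0996]
ee_rot: [0.0, -0.068, 0.998, -0.0]
contact_force: [-1.1, 0.4, -5.0]
width: 0.0481
gripper_force: 76.0
```

Run:
```python
from h import *
s=get_state(); print(s["clock"],s["contact_force"],s["width"],s["qpos"])
delta(.4694,-.2763,.038,97.6,s)
im=get_image("wrist")
for q in("tray_place","tray"):
    for r in place_of(q,im)[:1]: print(q,r["score"],onz(im,r["point"],.004))
```

```text
18.3 [-1.05051747  0.3828029  -5.00048337] 0.048128968563225384 [-6.14943638e-01  3.89847448e-01  1.73262000e+00  3.33030783e-04
  1.01857971e+00 -2.32115704e+00]
pos [ 0.5028 -0.27    0.0996] yaw 97.75 delta [34.  -1.7 61.6] turn 0.1
```

>>> apply_moves(
  deltas=[30,20,-2,0,0,30,34,-2,10,0,30,34,-2,35,0,30,34,-2,52,0,30,34,-2,59,0,30,34,-2,61,0,30,34,-2,61,0,30,34,-2,61,0],
)

```text
clock: 19.12
position: [0.4699, -0.2749, 0.0397]
ee_rot: [0.001, -0.069, 0.998, -0.001]
contact_force: [0.4, 0.0, -5.3]
width: 0.0481
gripper_force: 75.9
```

Still hanging; lower a little more until it touches, then open.

>>> apply_moves(
  deltas=[30,0,0,1.5,0,30,0,0,2.5,0,30,0,0,3,0],
)

```text
clock: 19.37
position: [0.4695, -0.2752, 0.0364]
ee_rot: [0.001, -0.069, 0.998, -0.0]
contact_force: [0.3, 0.3, -1.9]
width: 0.0478
gripper_force: 76.0
```

>>> apply_moves(
  deltas=[60,0,0,0,0,70,0,0,0,0,80,0,0,0,0,80,0,0,0,0,80,0,0,0,0,80,0,0,0,0,80,0,0,0,0,80,0,0,0,0],
)

```text
clock: 20.03
position: [0.469, -0.2749, 0.0358]
ee_rot: [0.0, -0.069, 0.998, 0.0]
contact_force: [-0.3, 0.5, 0.7]
width: 0.0799
gripper_force: 0.0
```

>>> apply_moves(
  deltas=[80,0,0,-15,0,80,0,0,-40,0,80,0,0,-80,0,80,0,0,-120,0,80,0,0,-160,0,80,40,0,-180,0,80,40,0,-180,0,80,40,0,-180,0],
)

```text
clock: 20.7
position: [0.4285, -0.2807, 0.2174]
ee_rot: [0.001, -0.068, 0.998, -0.001]
contact_force: [0.2, 0.2, 0.2]
width: 0.0797
gripper_force: 0.0
```

Run:
```python
from h import *
im=get_image("wrist"); save(im,"w8.png")
P={}
for q,z in(("cartridge_mid",.034),("blue_end",.034),("white_end",.034),("tray_place",.004)):
    for r in place_of(q,im)[:2]: print(q,round(r["score"],2),np.round(r["point"]),onz(im,r["point"],z).round(4))
```

```text
cartridge_mid 0.78 [260. 210.] [ 0.4709 -0.2751  0.034 ]
blue_end 0.86 [256. 157.] [ 0.4112 -0.2876  0.034 ]
white_end 0.8 [259. 248.] [ 0.5179 -0.2693  0.034 ]
white_end 0.16 [421. 338.] [ 0.6184 -0.0425  0.034 ]
```

View pics/w8.png

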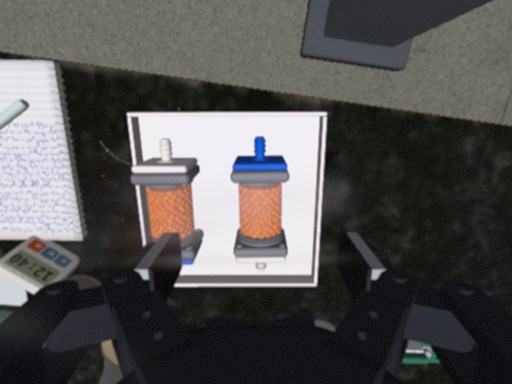

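The loose cartridge lies flat at (260,200), parallel to the finished one at (168,205). Both caps are flush and the gripper is clear of it.

```bash
python3 -c "
from rig import *
print(sign_off())"
```

```text
the job is handed in; nothing more can be done
None
```

I pressed both caps home on the bracket (blue first, then white), laid the cartridge flat in the free half of the tray and let go. I handed the job in at about 21 s; `sign_off()` returned no verdict.

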